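# Unlock the board-test fixture and park its locking pin

## Task

Unlock the test fixture: draw the red-headed locking pin straight up out of its bore so that the sprung board carrier springs free, lay the pin down flat on the green bench top and let go of it. Then take it again by its steel shank and lower it into the two side notches of the fixture, its red head at the yellow end plate, letting go only once it is down in both notches. Leave everything else on the bench where it is.

Things in the scene. Friction and masses are not known exactly. Their poses are not given: they have to be found in the camera images.
- fixture: Fixture fixed to the bench: aluminium base plate 12 mm thick, x -120..190, y -110..120 mm from the origin (at bench level; z up). Dark steel clevis 50 x 50 mm, 100 mm high, round the bore at x 0, y 45 mm, with a 12 mm web on its -x side. Parking bracket on the -y side. Green board on a black carrier at x 25..165, y -20..110, under 75 mm high; grey box 42 mm high at x 85..175, y -100..-50.
- bore_top (a point): Centre of the vertical bore's mouth (17.5 mm wide) on the clevis's top face, 100 mm above the bench. At the start the shoulder of the pin's head rests on this face, the shank 84 mm deep in the bore.
- park (a point): Centre of the parking place, 48 mm above the bench, 36 mm above the base plate; axes as the fixture's. The parked pin's axis runs along x through this point with pin_mid here (up to 14 mm off along x is fine), head towards -x, at the yellow end plate.
- notch_near (a point): Notch in an 8 mm thick steel plate 28 mm from park towards -x, on the parked pin's axis (the head lies on this one's outer side). Slot open at the top, 19 mm wide, its floor 8 mm below this point, straight to 6 mm above it, then flared to 37 mm wide at 19 mm above it. The plate is 44 mm wide.
- notch_far (a point): The same notch in the second plate, 28 mm from park towards +x: 48 mm clear between the two plates.
- end_plate (a point): Centre of the yellow end plate's top edge: an upright plate across the parked pin's axis, 100 mm from park towards -x, 6 mm thick, 60 mm wide, 92 mm high above the bench. The head lies between it and notch_near (65 mm clear).
- pin: Locking pin, 120 mm long, about 0.2 kg: round steel shank 16 mm thick, 84 mm long, with a red square head 24 x 24 x 36 mm. Origin: centre of the shank's free tip; z runs to the head; x and y are square to the head's flats. It starts upright in the bore, head up, pressed sideways by the sprung carrier with about 3 N. Lying on the bench its axis is 8 to 12 mm up.
- pin_mid (a point): Middle of the pin's steel shank, 42 mm from the tip.
- pin_head (a point): Centre of the pin's red head, 102 mm from the tip.
- carrier (a joint): Travel of the board carrier (m): near 0 while the pin locks it, about 0.03 (fixture's +x) when it has sprung free.
- coil_tray: Bystander: black tray with copper coils, 90 x 160 mm, 28 mm high; origin at the centre of its underside.
- meter: Bystander: red hand multimeter lying flat, 140 x 75 x 34 mm; origin at the centre of its underside.
- tape: Bystander: roll of green tape lying flat, 96 mm across, 24 mm high; origin at the centre of its underside.
- screwdriver: Bystander: screwdriver with orange handle, about 200 mm long, lying along its x, handle to -x; origin under its middle.
- flask: Bystander: red drinking flask, 66 mm across, 200 mm tall, standing; origin at the centre of its underside.
- paste_jar: Bystander: small jar with white lid, 60 mm across, 55 mm tall; origin at the centre of its underside.
There are look-alikes about, which are no part of the job. Several things have the shape of the pin; the one meant has the colours described above.

How it is judged:
By the outcome, as a careful person would: the job done as asked, in the order asked, and still so for the second after the job is handed in, with the robot touching nothing.
It also fails if it takes over 54 s, if anything falls off the work surface, if the arm or the gripper's body presses on something with over 40 N, if the wrist force passes 120 N, or if a joint passes its speed limit or range.

## Robot

A 7-joint arm with a two-finger parallel gripper is mounted at the origin on the work surface. World frame = base frame: x ahead of the robot, y to its left, z up, the work surface at z = 0. Lengths are in m, angles in degrees, forces in N, time in s.
With the tool pointing down it reaches from about 0.425 to 0.875 m from the base axis. Payload 4.7 kg.
Tool frame: the origin (TCP) lies at the very end of the fingers, on their centre line; the grasp point (between the pads) lies 19 mm behind it (env.grip_point_offset is the distance from the TCP to the grasp point, in m); z points along the fingers, y is the line along which they close (so a half turn about z gives the same grasp; the last joint's range is limited). The gripper opens to 87 mm and grips with 3 to 60 N. Pads are 19 mm wide; open, the fingers measure 117 mm over their backs; the gripper's body (75 mm by 190 mm) begins 51 mm behind the grasp point.
Start: joints at [-74.765, 18.392, -4.016, 83.108, 1.295, 78.541, -3.26], TCP at [0.162, 0.63, 0.223] pointing down, gripper open.
Joint ranges: [-163.93, 163.93], [-17.29, 119.83], [-79.2, 71.16], [3.27, 140.29], [-89.18, 269.18], [5.43, 117.66], [-154.24, 154.24]. Speed limits (degrees/s): [147.25, 147.25, 180, 180, 180, 180, 180].

## Interface

Orientations are given as [roll, pitch, yaw] about the fixed x, y, z axes, in that order (R = Rz(yaw) Ry(pitch) Rx(roll)).
In Python, from cell import env gives the robot as it stands.
- The arm moves only by the tool jog_arm, never from a script. Its argument "motion" is a list of rows, each an object of numbers: "x", "y", "z": the shift along the tool's x, y, z in cm; "ax", "ay", "az": the turn, a rotation vector about the tool's x, y, z in degrees. In form: [{"x": .., "y": .., "z": .., "ax": .., "ay": .., "az": ..}, ...]. A call has exactly 5 rows; each row shifts and turns the commanded pose from where the row before left it, along the tool's axes as they then stand; what a row does not reach is not made up. A row lasts 1/10 s, in which the tool goes at most 50 mm and 8.59 degrees, less where a joint would pass 70% of its speed; a pose out of reach is approached as far as the arm can. A call is refused whole if a number of a shift passes 5 or a number of a turn 8.59, either way. A call with a gripper value outside its range is refused whole. "claw" is the gripper command: -1 is shut, 1 is fully open, values between are in proportion, set as the call begins (left out, the last holds). The fingers move at their own pace and stop on an object; "squeeze" is the grip in N (left out, the last holds). Time passes only in rows, so rows that do not move let the fingers close, or fill a call up. It gives the time, the measured TCP pose, the force, the opening and the grip force at its end, in the units of the state.
- env.get_obs(): the state, without advancing time (a new reading comes with each control period).
- env.read_camera(name): name is "scene" or "top" or "wrist"; returns the picture (420x560x3 uint8, red, green, blue); there is no depth.
- env.camera_params(name): a dict with "fx", "fy", "cx", "cy" (pixels), "extrinsics" (4x4, takes a point from world to camera coordinates). Camera axes: x right, y up, looking along -z (the intrinsics and any distortion apply to the point x, -y, -z); pixel columns grow to the right and rows downward; lengths in m; the calibration is good to about 2 mm. The wrist camera is an equidistant fisheye: a pixel r from the principal point sees the ray r / f radians off the axis. A picture is of the moment at which its call begins: read the wrist's pose just before it. camera_params takes no time and is no camera call; for the wrist camera it gives the pose at the moment of the call.
- env.sign_off(): hands the job in; it is judged then, once.
The state is a dict: "time_s": time; "qpos": joint angles; "joint_velocities": joint speeds; "effort": joint torques, N m; "tool_pos": TCP position; "tool_rot": TCP orientation; "force": force on the tool from outside, world axes, zero at the start; "wrist_torque": the same for the moment, N m; "grip_width": finger opening in m; "grasp_force": force on a finger pad.
Only numpy, scipy, OpenCV 4.12 (cv2) and the standard library are available. Lean on these libraries where they do the work, as an engineer would, in place of code of your own. Each camera call takes 0.05 s, during which the arm holds its last target. There are 200 camera calls.

## Working session

There is one attempt and no reset: what is moved stays moved. The work goes in short steps, Python scripts to look and compute and a tool call to move; the robot and the scene stay as the last step left them, time stands still between calls to the robot, and variables do not carry over. Pictures are saved under pics/ and viewed, at most 10 in all, crops included, and the job is handed in when it is done.

Besides the shell and the picture viewer there is one more tool, called after ">>>" as a command line: name --argument value ..., lists and objects as JSON in quotes. jog_arm: Moves the arm, as the interface text tells. Its arguments: {"type":"object","properties":{"motion":{"type":"array"},"claw":{"type":"number"},"squeeze":{"type":"number"}},"required":["motion"]}

```bash
mkdir -p pics; ls
python3 - <<'E'
from cell import env
import cv2,numpy as np
o=env.get_obs();print(o)
for n in("scene","top"):
    im=env.read_camera(n);cv2.imwrite(f"pics/{n}0.png",im[:,:,::-1]);np.save(f"{n}0.npy",im)
    p=env.camera_params(n);print(n,p)
a=np.hstack([cv2.imread("pics/scene0.png"),cv2.imread("pics/top0.png")])
E
```

```text
pics
{'time_s': 0.0, 'qpos': array([-74.76577862,  18.43823025,  -4.01488774,  83.17445846,
         1.29567809,  78.54032907,  -3.26082819]), 'joint_velocities': array([-0.13737159, -0.05772624, -0.06303804,  0.07194371, -0.08656656,
       -0.01426186,  0.11090138]), 'effort': array([-7.99291070e-05, -4.91314030e+01, -4.03922265e-01, -3.12512076e+01,
       -6.39229151e-02,  4.41275525e-02,  1.57086552e-04]), 'tool_pos': array([0.16186186, 0.62895921, 0.22147471]), 'tool_rot': array([-1.79892259e+02,  6.59413371e-03,  1.65574221e+02]), 'force': array([-0.09853277, -0.63789717,  0.04809267]), 'wrist_torque': array([ 0.02365934, -0.04619996,  0.00553444]), 'grasp_force': 0.0, 'grip_width': 0.08749423847894855}
scene {'fx': 400.2745136011779, 'fy': 400.2745136011779, 'cx': 281.2136337188603, 'cy': 207.09592732568612, 'extrinsics': array([[-0.33429608,  0.94223224, -0.02108399,  0.18754225],
       [-0.54664969, -0.17562614,  0.81873657,  0.20603639],
       [ 0.7677371 ,  0.28522598,  0.57378209, -1.63219031],
       [ 0.        ,  0.        ,  0.        ,  1.        ]])}
top {'fx': 507.84095240449193, 'fy': 507.84095240449193, 'cx': 272.62852020887476, 'cy': 214.40394876223266, 'extrinsics': array([[-2.55644815e-02, -9.99647845e-01, -7.11636178e-03,
         6.52167145e-04],
       [ 9.84983825e-01, -2.64040616e-02,  1.70615622e-01,
        -5.53804728e-01],
       [-1.70743440e-01, -2.64780133e-03,  9.85311964e-01,
        -1.60509969e+00],
       [ 0.00000000e+00,  0.00000000e+00,  0.00000000e+00,
         1.00000000e+00]])}
```

View pics/scene0.png

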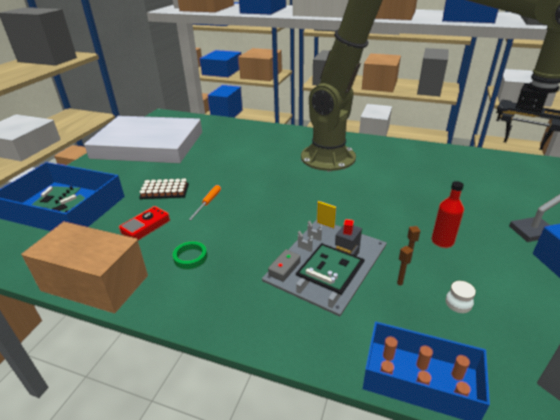

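View pics/top0.png

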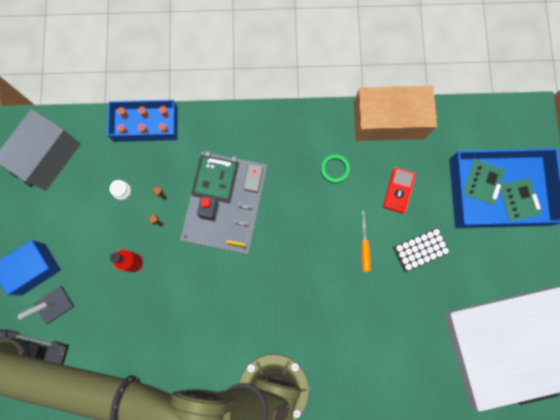

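The top view shows the fixture with corners at about (203,152), (266,163), (247,252) and (181,240). The red head is at (207,203) and the yellow plate at (235,243). The brown look-alikes are at (155,190) and (154,220), and there is free bench to the right of the fixture around (290,210).

```bash
cat > h.py <<'E'
import numpy as np,cv2
from scipy.spatial.transform import Rotation as R
from cell import env
def ray(p,u,v,fish=False):
    E=np.array(p['extrinsics']);a=(u-p['cx'])/p['fx'];b=(v-p['cy'])/p['fy']
    if fish:
        r=np.hypot(a,b)+1e-12;d=np.array([np.sin(r)*a/r,-np.sin(r)*b/r,-np.cos(r)])
    else: d=np.array([a,-b,-1.])
    return -E[:3,:3].T@E[:3,3],E[:3,:3].T@d
def onz(p,u,v,z,fish=False):
    c,d=ray(p,u,v,fish);return c+d*(z-c[2])/d[2]
def proj(p,X,fish=True):
    E=np.array(p['extrinsics']);q=E[:3,:3]@np.asarray(X)+E[:3,3];x,y,z=q[0],-q[1],-q[2]
    if fish:
        t=np.arctan2(np.hypot(x,y),z);h=np.hypot(x,y)+1e-12;x,y=t*x/h,t*y/h
    else:x,y=x/z,y/z
    return np.array([p['cx']+p['fx']*x,p['cy']+p['fy']*y])
def blobs(im,lo,hi,amin=10):
    m=cv2.inRange(cv2.cvtColor(im,cv2.COLOR_RGB2HSV),lo,hi)
    cs,_=cv2.findContours(m,cv2.RETR_EXTERNAL,cv2.CHAIN_APPROX_NONE)
    return sorted([(cv2.contourArea(c),cv2.minAreaRect(c)) for c in cs if cv2.contourArea(c)>=amin],key=lambda t:-t[0])
E
python3 - <<'E'
from h import *
p=env.camera_params('top');im=np.load('top0.npy')
W=np.array([onz(p,*c,.012)[:2] for c in [(203,152),(266,163),(247,252),(181,240)]])
F=np.array([[.19,.12],[.19,-.11],[-.12,-.11],[-.12,.12]])
A=W-W.mean(0);B=F-F.mean(0)
th=np.arctan2((B[:,0]*A[:,1]-B[:,1]*A[:,0]).sum(),(B*A).sum());c,s=np.cos(th),np.sin(th);Rm=np.array([[c,-s],[s,c]])
t=W.mean(0)-Rm@F.mean(0);print(np.degrees(th),t,(F@Rm.T+t-W)*1000)
for n,f in dict(bore=(0,.045)).items():print(n,Rm@f+t)
sub=im[140:260,175:275]
for n,lo,hi in(('red',(0,150,100),(8,255,255)),('red2',(170,150,100),(180,255,255)),('yel',(20,150,120),(32,255,255))):
    for a,r in blobs(sub,lo,hi,4)[:3]:
        u,v=r[0][0]+175,r[0][1]+140
        print(n,a,r,u,v,onz(p,u,v,.136 if n[0]=='r' else .092))
E
```

```text
-12.84331972689034 [0.57411038 0.14942204] [[ 4.54599083  6.69764177]
 [-2.0378015  -4.2273865 ]
 [-4.11088625 -4.75754161]
 [ 1.60269692  2.28728634]]
bore [0.58411324 0.19329621]
red 48.5 ((30.5, 62.0), (8.0, 7.0), 90.0) 205.5 202.0 [0.58281051 0.19252979 0.136     ]
yel 30.0 ((60.523529052734375, 103.39411926269531), (17.679834365844727, 2.7116308212280273), 12.528807640075684) 235.52352905273438 243.3941192626953 [0.45681191 0.10472742 0.092     ]
```

```bash
cat >> h.py <<'E'
def rot(yaw,lean=0): # tool down at yaw, then leaned about tool y
    return R.from_euler('xyz',[180,0,yaw],degrees=True)*R.from_euler('y',lean,degrees=True)
def plan(wps,dec=2,vmax=4.5,amax=8,start=None):
    """wps: list of (pos,Rot[,minrows]); prints rows in calls of 5"""
    o=env.get_obs();P,Q=start or (o['tool_pos'].copy(),R.from_euler('xyz',o['tool_rot'],degrees=True))
    rows=[]
    for w in wps:
        p1,Q1=np.array(w[0],float),w[1];rv=(Q.inv()*Q1).as_rotvec(degrees=True)
        n=int(max(np.ceil(np.linalg.norm(p1-P)*100/vmax),np.ceil(np.linalg.norm(rv)/amax),w[2] if len(w)>2 else 1))
        P0,Q0=P.copy(),Q
        for k in range(1,n+1):
            s=np.round(Q.inv().apply(P0+(p1-P0)*k/n-P)*100,dec)
            a=np.round((Q.inv()*Q0*R.from_rotvec(rv*k/n,degrees=True)).as_rotvec(degrees=True),1)
            P=P+Q.apply(s/100);Q=Q*R.from_rotvec(a,degrees=True)
            rows.append({k:float(v) for k,v in zip(('x','y','z','ax','ay','az'),[*s,*a]) if abs(v)>1e-9})
    while len(rows)%5: rows.append({})
    import json
    for i in range(0,len(rows),5):print(json.dumps(rows[i:i+5]))
    print('end',P.round(4),Q.as_euler('xyz',degrees=True).round(1))
E
python3 - <<'E'
from h import *
p=env.camera_params('top')
for n,u,v,z in(('flasktop',118,257,.2),('lookA',155,190,.1),('lookB',154,220,.1),('tape',335,168,.02),('scr',365,255,.01),('scrtip',363,212,.01)):print(n,onz(p,u,v,z))
plan([((.162,.629,.33),rot(165.6)),((.55,.17,.33),rot(77.2))],dec=1)
E
```

```text
flasktop [0.41337111 0.43938298 0.2       ]
lookA [0.63334824 0.35810146 0.1       ]
lookB [0.53668334 0.35990038 0.1       ]
tape [ 0.71096956 -0.22729422  0.02      ]
scr [ 0.41694492 -0.31314665  0.01      ]
scrtip [ 0.56020412 -0.31460207  0.01      ]
[{"z": -3.6}, {"z": -3.6, "ax": -0.1}, {"z": -3.6}, {"x": -3.5, "y": -2.5, "az": 6.3}, {"x": -3.8, "y": -2.1, "az": 6.3}]
[{"x": -3.9, "y": -1.6, "az": 6.3}, {"x": -4.1, "y": -1.3, "az": 6.3}, {"x": -4.3, "y": -0.7, "az": 6.4}, {"x": -4.2, "y": -0.3, "az": 6.3}, {"x": -4.3, "y": 0.2, "az": 6.3}]
[{"x": -4.3, "y": 0.7, "az": 6.3}, {"x": -4.1, "y": 1.1, "az": 6.3}, {"x": -4.0, "y": 1.6, "az": 6.3}, {"x": -3.8, "y": 2.0, "az": 6.3}, {"x": -3.6, "y": 2.4, "az": 6.3}]
[{"x": -3.3, "y": 2.7, "az": 6.4}, {"x": -2.9, "y": 3.2, "az": 6.3}, {}, {}, {}]
end [0.5504 0.17   0.3296] [180.   -0.   77.2]
```

>>> jog_arm --motion '[{"z": -3.6}, {"z": -3.6}, {"z": -3.6}, {"x": -3.5, "y": -2.5, "az": 6.3}, {"x": -3.8, "y": -2.1, "az": 6.3}]' --claw 0.2 --squeeze 30

```text
$.motion[0]: bad value
```

>>> jog_arm --motion '[{"x": -3.9, "y": -1.6, "az": 6.3}, {"x": -4.1, "y": -1.3, "az": 6.3}, {"x": -4.3, "y": -0.7, "az": 6.4}, {"x": -4.2, "y": -0.3, "az": 6.3}, {"x": -4.3, "y": 0.2, "az": 6.3}]'

```text
$.motion[0]: bad value
```

>>> jog_arm --motion '[{"x": -4.3, "y": 0.7, "az": 6.3}, {"x": -4.1, "y": 1.1, "az": 6.3}, {"x": -4.0, "y": 1.6, "az": 6.3}, {"x": -3.8, "y": 2.0, "az": 6.3}, {"x": -3.6, "y": 2.4, "az": 6.3}]'

```text
$.motion[0]: bad value
```

>>> jog_arm --motion '[{"x": -3.3, "y": 2.7, "az": 6.4}, {"x": -2.9, "y": 3.2, "az": 6.3}, {}, {}, {}]'

```text
$.motion[0]: bad value
```

Run:
```python
from h import *
o=env.get_obs();print(o['qpos'])
p=env.camera_params('wrist');im=env.read_camera('wrist');np.save('w1.npy',im);cv2.imwrite('pics/w1.png',im[:,:,::-1])
import pickle;pickle.dump(p,open('w1.pkl','wb'));print(p)
print('bore',proj(p,(.583,.193,.136)),'yel',proj(p,(.457,.105,.092)))
for n,lo,hi in(('red',(0,150,80),(8,255,255)),('yel',(20,120,100),(34,255,255))):
    for a,r in blobs(im,lo,hi,30)[:5]:print(n,a,r,onz(p,*r[0],.136 if n=='red' else .092,True))
```

```text
[-74.76393539  18.43554381  -4.01561528  83.16843853   1.29633107
  78.53931706  -3.26042804]
{'fx': 325.19226210127806, 'fy': 325.19226210127806, 'cx': 283.63376678201996, 'cy': 212.01398148455257, 'extrinsics': array([[ 0.24854324,  0.96861823, -0.00223116, -0.64946793],
       [-0.92899076,  0.2377216 , -0.28366286,  0.03529295],
       [-0.27423062,  0.07257521,  0.95892148, -0.39127383],
       [ 0.        ,  0.        ,  0.        ,  1.        ]])}
bore [114.39082292 477.65120443] yel [ 54.7094771  417.75409972]
```

View pics/w1.png

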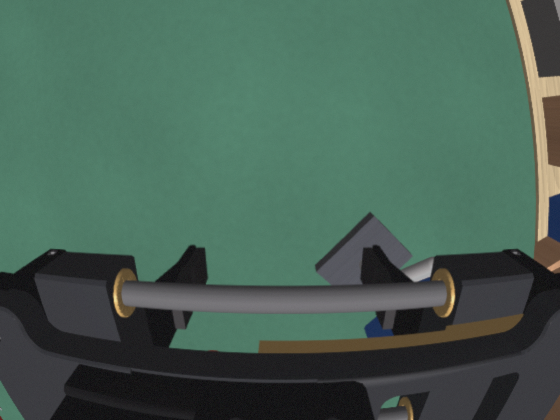

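The picture shows bare bench, with the fingers at (190,285) and (385,285). Every call was refused because each row needs all six numbers, so the arm hasn't moved. I'll resend with full rows.

>>> jog_arm --motion '[{"x": 0, "y": 0, "z": -3.6, "ax": 0, "ay": 0, "az": 0}, {"x": 0, "y": 0, "z": -3.6, "ax": 0, "ay": 0, "az": 0}, {"x": 0, "y": 0, "z": -3.6, "ax": 0, "ay": 0, "az": 0}, {"x": -3.5, "y": -2.5, "z": 0, "ax": 0, "ay": 0, "az": 6.3}, {"x": -3.8, "y": -2.1, "z": 0, "ax": 0, "ay": 0, "az": 6.3}]' --claw 0.2 --squeeze 30

```text
time_s: 0.65
tool_pos: [0.2172, 0.5639, 0.3314]
tool_rot: [179.9, -0.0, 152.9]
force: [1.0, -0.0, -0.0]
grip_width: 0.0562
grasp_force: 0.0
```

```bash
sed -i 's/ if abs(v)>1e-9}/}/; s/rows.append({})/rows.append(dict.fromkeys(("x","y","z","ax","ay","az"),0))/; s/json.dumps(rows\[i:i+5\])/json.dumps(rows[i:i+5]).replace(" ","").replace("-0.0,","0,").replace("0.0,","0,")/' h.py; python3 -c "
from h import *
o=env.get_obs();print(o['tool_pos'],o['tool_rot'],o['grip_width'])"
```

```text
[0.2171796  0.56393149 0.33143495] [ 1.79888405e+02 -3.34917889e-02  1.52919068e+02] 0.05621914083780066
```

>>> jog_arm --motion '[{"x": -3.9, "y": -1.6, "z": 0, "ax": 0, "ay": 0, "az": 6.3}, {"x": -4.1, "y": -1.3, "z": 0, "ax": 0, "ay": 0, "az": 6.3}, {"x": -4.3, "y": -0.7, "z": 0, "ax": 0, "ay": 0, "az": 6.4}, {"x": -4.2, "y": -0.3, "z": 0, "ax": 0, "ay": 0, "az": 6.3}, {"x": -4.3, "y": 0.2, "z": 0, "ax": 0, "ay": 0, "az": 6.3}]'

```text
time_s: 1.15
tool_pos: [0.3566, 0.3986, 0.3304]
tool_rot: [-180.0, -0.0, 121.1]
force: [0.6, 0.3, 0.4]
grip_width: 0.0525
grasp_force: 0.0
```

>>> jog_arm --motion '[{"x": -4.3, "y": 0.7, "z": 0, "ax": 0, "ay": 0, "az": 6.3}, {"x": -4.1, "y": 1.1, "z": 0, "ax": 0, "ay": 0, "az": 6.3}, {"x": -4.0, "y": 1.6, "z": 0, "ax": 0, "ay": 0, "az": 6.3}, {"x": -3.8, "y": 2.0, "z": 0, "ax": 0, "ay": 0, "az": 6.3}, {"x": -3.6, "y": 2.4, "z": 0, "ax": 0, "ay": 0, "az": 6.3}]'

```text
time_s: 1.65
tool_pos: [0.4958, 0.2344, 0.3305]
tool_rot: [180.0, -0.0, 89.6]
force: [0.4, -0.2, -0.6]
grip_width: 0.0521
grasp_force: 0.0
```

>>> jog_arm --motion '[{"x": -3.3, "y": 2.7, "z": 0, "ax": 0, "ay": 0, "az": 6.4}, {"x": -2.9, "y": 3.2, "z": 0, "ax": 0, "ay": 0, "az": 6.3}, {"x": -3, "y": 0, "z": 0, "ax": 0, "ay": 0, "az": 0}, {"x": -3, "y": 0, "z": 0, "ax": 0, "ay": 0, "az": 0}, {"x": 0, "y": 0, "z": 0, "ax": 0, "ay": 0, "az": 0}]'

```text
time_s: 2.15
tool_pos: [0.5372, 0.1061, 0.3309]
tool_rot: [180.0, 0.1, 76.7]
force: [0.1, 0.0, -0.1]
grip_width: 0.0526
grasp_force: 0.0
```

Run:
```python
from h import *
o=env.get_obs();print(o['qpos'],o['tool_pos'],o['tool_rot'])
p=env.camera_params('wrist');im=env.read_camera('wrist');np.save('w1.npy',im);cv2.imwrite('pics/w2.png',im[:,:,::-1])
import pickle;pickle.dump(p,open('w1.pkl','wb'))
print('bore',proj(p,(.583,.193,.136)),'yel',proj(p,(.457,.105,.092)))
for n,lo,hi in(('red',(0,150,80),(8,255,255)),('yel',(20,120,100),(34,255,255))):
    for a,r in blobs(im,lo,hi,30)[:5]:print(n,a,r,onz(p,*r[0],.136 if n=='red' else .092,True))
```

```text
[-40.72577087   3.80196093  28.45530121  88.56015621  -1.72429583
  88.10685528 -25.54832686] [0.53718924 0.10608249 0.33087767] [1.79971269e+02 8.28717453e-02 7.67176856e+01]
bore [305.979213   103.10965092] yel [222.55015388 196.18112275]
red 416.5 ((305.4056396484375, 99.16980743408203), (20.878803253173828, 22.115049362182617), 74.05460357666016) [0.58337128 0.19736532 0.136     ]
red 33.0 ((154.0, 1.5), (3.0, 20.0), 90.0) [0.44385461 0.36012263 0.136     ]
yel 506.0 ((228.13429260253906, 189.02886962890625), (51.83788299560547, 13.25930404663086), 88.09085083007812) [0.4666444 0.1123227 0.092    ]
```

View pics/w2.png

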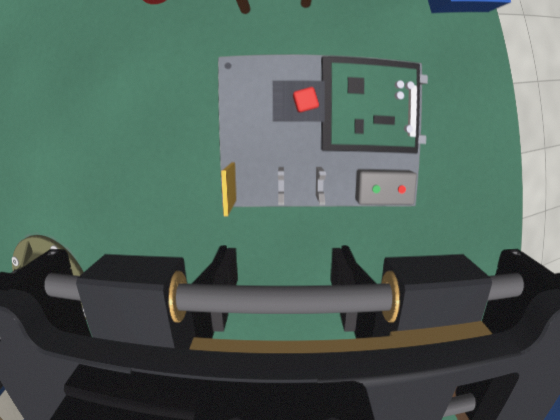

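The wrist picture shows the red head at (306,99), turned about 16° from the fixture's axes, the yellow plate at (229,189), and the notch plates at (281,186) and (321,186). The base plate corners are at about (219,56), (219,206) and (416,206).

Run:
```python
from h import *
import pickle
p=pickle.load(open('w1.pkl','rb'));im=np.load('w1.npy')
m=cv2.inRange(cv2.cvtColor(im,cv2.COLOR_RGB2HSV),(0,150,80),(8,255,255))
cs,_=cv2.findContours(m,cv2.RETR_EXTERNAL,cv2.CHAIN_APPROX_NONE);c=max(cs,key=cv2.contourArea)
hsv=cv2.cvtColor(im,cv2.COLOR_RGB2HSV);print(hsv[86:114:2,306,2],hsv[100,290:322:2,2])
W=np.array([onz(p,u,v,.136,True)[:2] for u,v in c[:,0]],np.float32)
r=cv2.minAreaRect(W*1000);print('head rect mm',r)
g=lambda u,v,z:onz(p,u,v,z,True)[:2]
B=np.array([g(219,56,.012),g(219,206,.012),g(416,206,.012)]);print('base',B)
d1=B[0]-B[1];d2=B[2]-B[1];print(np.linalg.norm(d1),np.linalg.norm(d2),np.degrees(np.arctan2(d2[1],d2[0])),np.degrees(np.arctan2(-d1[0],d1[1])))
for n,q in dict(near=(281,186,.067),far=(321,186,.067),n1=(281,168,.067),n2=(281,203,.067)).items():print(n,g(*q))
m=cv2.inRange(hsv,(20,120,100),(34,255,255));ys,xs=np.nonzero(m)
k=xs<226  # top edge is left side? print extents
print(xs.min(),xs.max(),ys.min(),ys.max())
big=cv2.resize(im[45:220,205:430],None,fx=3.5,fy=3.4,interpolation=cv2.INTER_CUBIC);cv2.imwrite('pics/w2c.png',big[:,:,::-1])
```

```text
[ 93 169 234 239 239 239 239 239 239 239 239 230 156  97] [ 94  92 105 213 239 239 239 239 239 239 239 239 239 229 108  94]
head rect mm ((583.4029541015625, 197.3090057373047), (24.07036018371582, 22.926353454589844), 3.1280813217163086)
base [[0.48552896 0.2975183 ]
 [0.42755599 0.07578839]
 [0.73491646 0.00373922]]
0.22918337410029357 0.31569216261815675 -13.192653595450505 -14.652414378638802
near [0.53167069 0.09527218]
far [0.58399883 0.08309503]
n1 [0.53729857 0.11898817]
n2 [0.526227   0.07236142]
170 484 163 352
```

View pics/w2c.png

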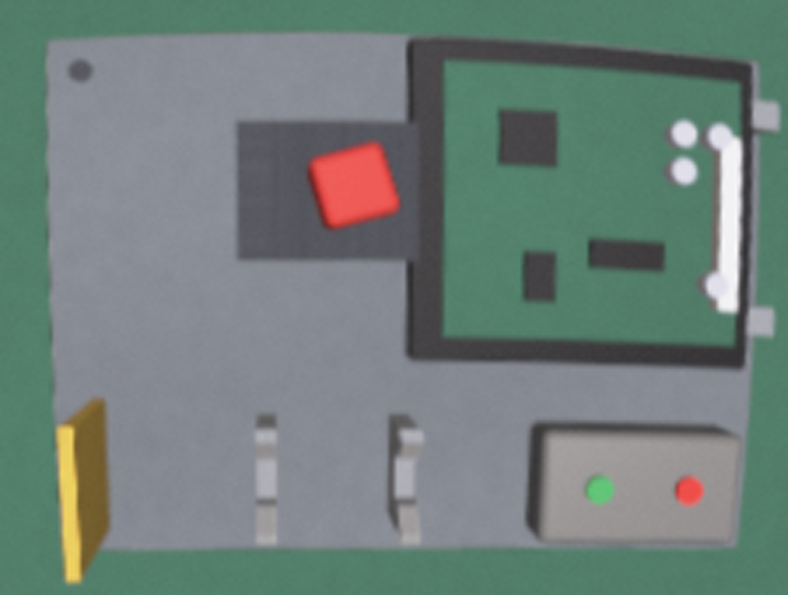

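Run:
```python
from h import *
Q=rot(93.1,45)
plan([((.5834,.2058,.23),Q),((.583,.2055,.15),Q,3),((.583,.2055,.112),Q,3)])
```

```text
[{"x":1.74,"y":0.39,"z":1.68,"ax":1.1,"ay":7.4,"az":-2.6},{"x":1.49,"y":0.49,"z":1.88,"ax":1.0,"ay":7.5,"az":-2.5},{"x":1.21,"y":0.59,"z":2.05,"ax":1.1,"ay":7.4,"az":-2.6},{"x":0.91,"y":0.67,"z":2.17,"ax":1.0,"ay":7.5,"az":-2.5},{"x":0.58,"y":0.75,"z":2.26,"ax":1.1,"ay":7.4,"az":-2.6}]
[{"x":0.26,"y":0.81,"z":2.3,"ax":1.1,"ay":7.5,"az":-2.5},{"x":-1.89,"y":-0.01,"z":1.88,"ax":0,"ay":0,"az":-0.0},{"x":-1.9,"y":-0.01,"z":1.88,"ax":0,"ay":0,"az":-0.0},{"x":-1.89,"y":-0.02,"z":1.88,"ax":0,"ay":0,"az":-0.0},{"x":-0.9,"y":0,"z":0.89,"ax":0,"ay":0,"az":-0.0}]
[{"x":-0.89,"y":0.01,"z":0.9,"ax":0,"ay":0,"az":-0.0},{"x":-0.9,"y":0,"z":0.89,"ax":0,"ay":0,"az":-0.0},{"x":0,"y":0,"z":0,"ax":0,"ay":0,"az":0},{"x":0,"y":0,"z":0,"ax":0,"ay":0,"az":0},{"x":0,"y":0,"z":0,"ax":0,"ay":0,"az":0}]
end [0.583  0.2055 0.112 ] [-179.9  -45.    93. ]
```

>>> jog_arm --motion '[{"x": 1.74, "y": 0.39, "z": 1.68, "ax": 1.1, "ay": 7.4, "az": -2.6}, {"x": 1.49, "y": 0.49, "z": 1.88, "ax": 1.0, "ay": 7.5, "az": -2.5}, {"x": 1.21, "y": 0.59, "z": 2.05, "ax": 1.1, "ay": 7.4, "az": -2.6}, {"x": 0.91, "y": 0.67, "z": 2.17, "ax": 1.0, "ay": 7.5, "az": -2.5}, {"x": 0.58, "y": 0.75, "z": 2.26, "ax": 1.1, "ay": 7.4, "az": -2.6}]'

```text
time_s: 2.7
tool_pos: [0.5759, 0.1943, 0.2472]
tool_rot: [-179.1, -37.9, 90.4]
force: [-0.6, -0.3, -0.5]
grip_width: 0.052
grasp_force: 0.0
```

>>> jog_arm --motion '[{"x": 0.26, "y": 0.81, "z": 2.3, "ax": 1.1, "ay": 7.5, "az": -2.5}, {"x": -1.9, "y": 0, "z": 1.9, "ax": 0, "ay": 0, "az": 0}, {"x": -1.9, "y": 0, "z": 1.9, "ax": 0, "ay": 0, "az": 0}, {"x": 0, "y": 0, "z": 0, "ax": 0, "ay": 0, "az": 0}, {"x": 0, "y": 0, "z": 0, "ax": 0, "ay": 0, "az": 0}]'

```text
time_s: 3.2
tool_pos: [0.5827, 0.2099, 0.1762]
tool_rot: [-179.8, -45.1, 93.3]
force: [-0.4, 0.2, 0.9]
grip_width: 0.0523
grasp_force: 0.0
```

Run:
```python
from h import *
o=env.get_obs();print(o['qpos'],o['tool_pos'],o['tool_rot'])
p=env.camera_params('wrist');im=env.read_camera('wrist');cv2.imwrite('pics/w3.png',im[:,:,::-1])
m=cv2.inRange(cv2.cvtColor(im,cv2.COLOR_RGB2HSV),(0,150,80),(8,255,255))
cs,_=cv2.findContours(m,cv2.RETR_EXTERNAL,cv2.CHAIN_APPROX_NONE)
for c in sorted(cs,key=cv2.contourArea)[::-1][:2]:
    r=cv2.minAreaRect(c);print(cv2.contourArea(c),r,onz(p,*r[0],.136,True),onz(p,*r[0],.118,True))
for s in (-12,12):
  for t in(-12,12):
    q=np.array([.5834,.1973])+(R.from_euler('z',3.1,degrees=True).apply([s,t,0])/1000)[:2];print(proj(p,[*q,.136]),proj(p,[*q,.1]))
Q=rot(93.1,45);plan([((.583,.2055,.15),Q,1),((.583,.2055,.112),Q,3)])
```

```text
[-22.50212612  21.12053515  29.91936681 101.30129224 -55.91513049
  79.39917071  30.89419435] [0.5826643  0.20987755 0.17616276] [-179.81763296  -45.05256533   93.30551437]
4920.0 ((162.59616088867188, 93.51922607421875), (124.45079040527344, 52.38029479980469), 67.61986541748047) [0.44591398 0.39673061 0.136     ] [0.43382115 0.41785906 0.118     ]
417.0 ((284.5, 320.5), (13.0, 35.0), 90.0) [0.58494599 0.18548997 0.136     ] [0.58478518 0.18848929 0.118     ]
[264.4146464  320.44335959] [267.19056732 328.22387194]
[265.29597117 285.0880004 ] [267.83992136 297.63559262]
[301.77275985 320.67945714] [299.29083176 328.42545071]
[301.38966682 285.29894877] [299.06248411 297.8200282 ]
[{"x":-2.23,"y":-0.06,"z":1.64,"ax":-0.2,"ay":-0.1,"az":0.2},{"x":-0.9,"y":0,"z":0.9,"ax":0,"ay":0,"az":0.0},{"x":-0.89,"y":0,"z":0.89,"ax":0,"ay":0,"az":0.0},{"x":-0.9,"y":0,"z":0.9,"ax":0,"ay":0,"az":0.0},{"x":0,"y":0,"z":0,"ax":0,"ay":0,"az":0}]
end [0.583  0.2055 0.112 ] [180.  -45.   93.2]
```

View pics/w3.png

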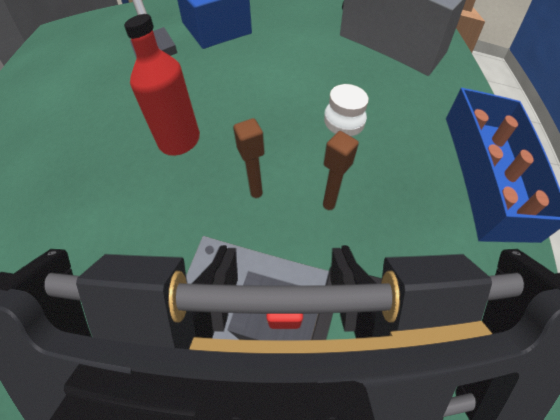

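The picture shows the red head at (285,320), centred between the fingers and where I predicted it, so I'm descending and gripping. Release happens on the bench later.

>>> jog_arm --motion '[{"x": -2.23, "y": 0, "z": 1.64, "ax": -0.2, "ay": 0, "az": 0.2}, {"x": -0.9, "y": 0, "z": 0.9, "ax": 0, "ay": 0, "az": 0}, {"x": -0.9, "y": 0, "z": 0.9, "ax": 0, "ay": 0, "az": 0}, {"x": -0.9, "y": 0, "z": 0.9, "ax": 0, "ay": 0, "az": 0}, {"x": 0, "y": 0, "z": 0, "ax": 0, "ay": 0, "az": 0}]'

```text
time_s: 3.75
tool_pos: [0.5821, 0.2048, 0.1089]
tool_rot: [-179.7, -45.0, 92.9]
force: [-0.7, 0.3, 0.1]
grip_width: 0.0524
grasp_force: 0.0
```

>>> jog_arm --motion '[{"x": 0, "y": 0, "z": 0, "ax": 0, "ay": 0, "az": 0}, {"x": 0, "y": 0, "z": 0, "ax": 0, "ay": 0, "az": 0}, {"x": 0, "y": 0, "z": 0, "ax": 0, "ay": 0, "az": 0}, {"x": 0, "y": 0, "z": 0, "ax": 0, "ay": 0, "az": 0}, {"x": 0, "y": 0, "z": 0, "ax": 0, "ay": 0, "az": 0}]' --claw -1 --squeeze 40

```text
time_s: 4.25
tool_pos: [0.5832, 0.2045, 0.111]
tool_rot: [-180.0, -45.0, 93.0]
force: [-0.5, -1.0, -0.2]
grip_width: 0.0239
grasp_force: 40.0
```

>>> jog_arm --motion '[{"x": 0.4, "y": 0, "z": -0.4, "ax": 0, "ay": 0, "az": 0}, {"x": 0.7, "y": 0, "z": -0.7, "ax": 0, "ay": 0, "az": 0}, {"x": 0.7, "y": 0, "z": -0.7, "ax": 0, "ay": 0, "az": 0}, {"x": 0.7, "y": 0, "z": -0.7, "ax": 0, "ay": 0, "az": 0}, {"x": 0.7, "y": 0, "z": -0.7, "ax": 0, "ay": 0, "az": 0}]'

```text
time_s: 4.75
tool_pos: [0.583, 0.2044, 0.1568]
tool_rot: [-179.9, -45.0, 93.0]
force: [0.7, -0.1, -1.3]
grip_width: 0.0235
grasp_force: 40.0
```

>>> jog_arm --motion '[{"x": 1, "y": 0, "z": -1, "ax": 0, "ay": 0, "az": 0}, {"x": 1, "y": 0, "z": -1, "ax": 0, "ay": 0, "az": 0}, {"x": 1, "y": 0, "z": -1, "ax": 0, "ay": 0, "az": 0}, {"x": 1, "y": 0, "z": -1, "ax": 0, "ay": 0, "az": 0}, {"x": 1, "y": 0, "z": -1, "ax": 0, "ay": 0, "az": 0}]'

```text
time_s: 5.25
tool_pos: [0.5831, 0.2045, 0.2279]
tool_rot: [-179.9, -45.0, 93.0]
force: [0.1, 0.3, -1.1]
grip_width: 0.0237
grasp_force: 40.0
```

Run:
```python
from h import *
o=env.get_obs();print(o['qpos'],o['tool_pos'],o['tool_rot'],o['force'],o['grip_width'])
a=env.read_camera('top');b=env.read_camera('scene')
print(env.get_obs()['tool_pos'])
im=np.hstack([cv2.resize(a[130:270,150:380],(460,280)),cv2.resize(b[150:330,240:460],(340,280))])
cv2.imwrite('pics/s1.png',im[:,:,::-1])
plan([((.583,.205,.26),rot(93.1,45)),((.56,.0,.26),rot(91,0)),((.53,-.09,.2),rot(90,-45))])
```

```text
[-23.03055831  17.7997952   30.88819048  98.80593966 -53.75183128
  82.42014412  26.32045523] [0.58309461 0.20448516 0.22793518] [-179.92178033  -45.0231918    93.02629742] [ 0.12087139  0.31188581 -1.14594149] 0.023664083360408924
[0.58429594 0.2045589  0.22950047]
[{"x":2.2,"y":-0.12,"z":-2.12,"ax":0.1,"ay":-0.1,"az":0.1},{"x":-2.4,"y":-0.57,"z":-2.4,"ax":-0.1,"ay":-7.5,"az":0.3},{"x":-2.69,"y":-0.54,"z":-2.06,"ax":-0.2,"ay":-7.5,"az":0.4},{"x":-2.95,"y":-0.53,"z":-1.7,"ax":-0.1,"ay":-7.5,"az":0.3},{"x":-3.14,"y":-0.5,"z":-1.29,"ax":-0.1,"ay":-7.5,"az":0.3}]
[{"x":-3.29,"y":-0.48,"z":-0.88,"ax":-0.1,"ay":-7.5,"az":0.4},{"x":-3.38,"y":-0.47,"z":-0.44,"ax":-0.2,"ay":-7.5,"az":0.3},{"x":-1.49,"y":-0.53,"z":1.0,"ax":0.1,"ay":-7.5,"az":0.2},{"x":-1.35,"y":-0.51,"z":1.19,"ax":0,"ay":-7.5,"az":0.1},{"x":-1.18,"y":-0.52,"z":1.35,"ax":0.1,"ay":-7.5,"az":0.2}]
[{"x":-1.0,"y":-0.51,"z":1.5,"ax":0.1,"ay":-7.5,"az":0.1},{"x":-0.8,"y":-0.51,"z":1.62,"ax":0,"ay":-7.5,"az":0.2},{"x":-0.58,"y":-0.5,"z":1.7,"ax":0.1,"ay":-7.5,"az":0.1},{"x":0,"y":0,"z":0,"ax":0,"ay":0,"az":0},{"x":0,"y":0,"z":0,"ax":0,"ay":0,"az":0}]
end [ 0.53   -0.09    0.2001] [-180.   45.   90.]
```

View pics/s1.png

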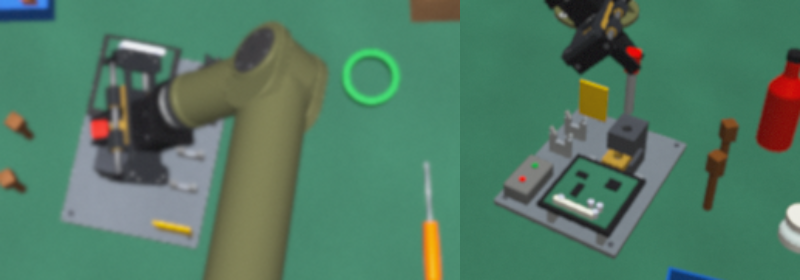

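The pin hangs clear of the bore, with its red head in the grip at (632,52), and the carrier has sprung out. Next is carrying it to the free bench and turning it flat.

>>> jog_arm --motion '[{"x": 2.2, "y": -0.12, "z": -2.12, "ax": 0, "ay": 0, "az": 0.1}, {"x": -2.4, "y": -0.57, "z": -2.4, "ax": -0.1, "ay": -7.5, "az": 0.3}, {"x": -2.69, "y": -0.54, "z": -2.06, "ax": -0.2, "ay": -7.5, "az": 0.4}, {"x": -2.95, "y": -0.53, "z": -1.7, "ax": -0.1, "ay": -7.5, "az": 0.3}, {"x": -3.14, "y": -0.5, "z": -1.29, "ax": -0.1, "ay": -7.5, "az": 0.3}]'

```text
time_s: 5.85
tool_pos: [0.5664, 0.0665, 0.2574]
tool_rot: [-179.6, -14.7, 91.5]
force: [-0.6, 0.6, -2.6]
grip_width: 0.0235
grasp_force: 40.0
```

>>> jog_arm --motion '[{"x": -3.29, "y": -0.48, "z": -0.88, "ax": -0.1, "ay": -7.5, "az": 0.4}, {"x": -3.38, "y": -0.47, "z": -0.44, "ax": -0.2, "ay": -7.5, "az": 0.3}, {"x": -1.49, "y": -0.53, "z": 1.0, "ax": 0.1, "ay": -7.5, "az": 0.2}, {"x": -1.35, "y": -0.51, "z": 1.19, "ax": 0, "ay": -7.5, "az": 0.1}, {"x": -1.18, "y": -0.52, "z": 1.35, "ax": 0.1, "ay": -7.5, "az": 0.2}]'

```text
time_s: 6.35
tool_pos: [0.5434, -0.0448, 0.227]
tool_rot: [-179.8, 22.7, 90.5]
force: [0.5, 1.1, -2.0]
grip_width: 0.0238
grasp_force: 40.0
```

>>> jog_arm --motion '[{"x": -1.0, "y": -0.51, "z": 1.5, "ax": 0.1, "ay": -7.5, "az": 0.1}, {"x": -0.8, "y": -0.51, "z": 1.62, "ax": 0, "ay": -7.5, "az": 0.2}, {"x": -0.58, "y": -0.5, "z": 1.7, "ax": 0.1, "ay": -7.5, "az": 0.1}, {"x": 0, "y": 0, "z": 0, "ax": 0, "ay": 0, "az": 0}, {"x": 0, "y": 0, "z": 0, "ax": 0, "ay": 0, "az": 0}]'

```text
time_s: 6.85
tool_pos: [0.5283, -0.0893, 0.1965]
tool_rot: [-179.6, 44.9, 90.3]
force: [0.8, 0.3, -2.4]
grip_width: 0.0239
grasp_force: 40.0
```

Run:
```python
from h import *
o=env.get_obs();print(o['qpos'],o['tool_pos'],o['tool_rot'],o['force'],o['grip_width'])
plan([((.53,-.085,.06),rot(90,-45),4),((.53,-.085,.012),rot(90,-45),5)])
```

```text
[-48.77085071  14.41041403  32.07689397 106.69316943  35.67529295
  78.80150142 -29.25606823] [ 0.52825617 -0.08932885  0.19652757] [-179.59122317   44.87312537   90.25287434] [ 0.80912508  0.2809427  -2.36293844] 0.023876684177514255
[{"x":2.48,"y":0.06,"z":2.34,"ax":-0.1,"ay":0,"az":0.0},{"x":2.49,"y":0.06,"z":2.34,"ax":0,"ay":-0.1,"az":0.1},{"x":2.49,"y":0.05,"z":2.34,"ax":-0.1,"ay":0,"az":0.0},{"x":2.49,"y":0.05,"z":2.34,"ax":0,"ay":0,"az":0.1},{"x":0.68,"y":0,"z":0.68,"ax":0,"ay":0,"az":-0.0}]
[{"x":0.68,"y":0,"z":0.68,"ax":0,"ay":0,"az":-0.0},{"x":0.67,"y":0,"z":0.68,"ax":0,"ay":0,"az":-0.0},{"x":0.68,"y":0,"z":0.68,"ax":0,"ay":0,"az":-0.0},{"x":0.68,"y":0,"z":0.68,"ax":0,"ay":0,"az":-0.0},{"x":0,"y":0,"z":0,"ax":0,"ay":0,"az":0}]
end [ 0.53  -0.085  0.012] [-180.   45.   90.]
```

>>> jog_arm --motion '[{"x": 2.48, "y": 0.06, "z": 2.34, "ax": -0.1, "ay": 0, "az": 0}, {"x": 2.49, "y": 0.06, "z": 2.34, "ax": 0, "ay": 0, "az": 0}, {"x": 2.49, "y": 0.05, "z": 2.34, "ax": -0.1, "ay": 0, "az": 0}, {"x": 2.49, "y": 0.05, "z": 2.34, "ax": 0, "ay": 0, "az": 0}, {"x": 0.68, "y": 0, "z": 0.68, "ax": 0, "ay": 0, "az": 0}]'

```text
time_s: 7.35
tool_pos: [0.5301, -0.0859, 0.0496]
tool_rot: [-179.8, 44.9, 90.1]
force: [-0.9, -0.0, -1.7]
grip_width: 0.0238
grasp_force: 40.0
```

>>> jog_arm --motion '[{"x": 0.68, "y": 0, "z": 0.68, "ax": 0, "ay": 0, "az": 0}, {"x": 0.6, "y": 0, "z": 0.6, "ax": 0, "ay": 0, "az": 0}, {"x": 0.6, "y": 0, "z": 0.6, "ax": 0, "ay": 0, "az": 0}, {"x": 0, "y": 0, "z": 0, "ax": 0, "ay": 0, "az": 0}, {"x": 0, "y": 0, "z": 0, "ax": 0, "ay": 0, "az": 0}]'

```text
time_s: 7.85
tool_pos: [0.5306, -0.0858, 0.0247]
tool_rot: [-180.0, 45.0, 90.1]
force: [0.3, -0.2, -1.2]
grip_width: 0.0239
grasp_force: 40.0
```

Another 14 mm down, then a gentle release: open to about 48 mm and let it settle.

>>> jog_arm --motion '[{"x": 0.4, "y": 0, "z": 0.4, "ax": 0, "ay": 0, "az": 0}, {"x": 0.4, "y": 0, "z": 0.4, "ax": 0, "ay": 0, "az": 0}, {"x": 0.2, "y": 0, "z": 0.2, "ax": 0, "ay": 0, "az": 0}, {"x": 0, "y": 0, "z": 0, "ax": 0, "ay": 0, "az": 0}, {"x": 0, "y": 0, "z": 0, "ax": 0, "ay": 0, "az": 0}]'

```text
time_s: 8.35
tool_pos: [0.5302, -0.0859, 0.0101]
tool_rot: [-179.9, 45.0, 90.2]
force: [-0.1, 0.0, -2.6]
grip_width: 0.0239
grasp_force: 40.0
```

>>> jog_arm --motion '[{"x": 0, "y": 0, "z": 0, "ax": 0, "ay": 0, "az": 0}, {"x": 0, "y": 0, "z": 0, "ax": 0, "ay": 0, "az": 0}, {"x": 0, "y": 0, "z": 0, "ax": 0, "ay": 0, "az": 0}, {"x": 0, "y": 0, "z": 0, "ax": 0, "ay": 0, "az": 0}, {"x": 0, "y": 0, "z": 0, "ax": 0, "ay": 0, "az": 0}]' --claw 0.2

```text
time_s: 8.85
tool_pos: [0.5303, -0.0858, 0.0102]
tool_rot: [-179.9, 45.0, 90.1]
force: [0.4, -0.1, -0.1]
grip_width: 0.0503
grasp_force: 0.0
```

Run:
```python
from h import *
plan([((.53,-.085,.13),rot(90,-45)),((.53,-.17,.25),rot(90,0))])
```

```text
[{"x":-2.8,"y":-0.01,"z":-2.84,"ax":0,"ay":0,"az":0.0},{"x":-2.81,"y":-0.02,"z":-2.84,"ax":0,"ay":0,"az":0.1},{"x":-2.8,"y":-0.01,"z":-2.85,"ax":0,"ay":0,"az":0.0},{"x":-2.42,"y":0,"z":-0.41,"ax":0,"ay":7.5,"az":0.0},{"x":-2.34,"y":0,"z":-0.72,"ax":0,"ay":7.5,"az":0.0}]
[{"x":-2.23,"y":0,"z":-1.03,"ax":0,"ay":7.5,"az":0.0},{"x":-2.07,"y":0,"z":-1.3,"ax":0,"ay":7.5,"az":0.0},{"x":-1.89,"y":0,"z":-1.57,"ax":0,"ay":7.5,"az":0.0},{"x":-1.66,"y":0,"z":-1.79,"ax":0,"ay":7.5,"az":0.0},{"x":0,"y":0,"z":0,"ax":0,"ay":0,"az":0}]
end [ 0.53 -0.17  0.25] [180.   0.  90.]
```

>>> jog_arm --motion '[{"x": -2.8, "y": 0, "z": -2.84, "ax": 0, "ay": 0, "az": 0}, {"x": -2.8, "y": 0, "z": -2.84, "ax": 0, "ay": 0, "az": 0}, {"x": -2.8, "y": 0, "z": -2.84, "ax": 0, "ay": 0, "az": 0}, {"x": -2.42, "y": 0, "z": -0.41, "ax": 0, "ay": 7.5, "az": 0}, {"x": -2.34, "y": 0, "z": -0.72, "ax": 0, "ay": 7.5, "az": 0}]'

```text
time_s: 9.35
tool_pos: [0.5314, -0.1115, 0.171]
tool_rot: [180.0, 29.7, 90.4]
force: [0.3, -0.7, 0.3]
grip_width: 0.0521
grasp_force: 0.0
```

>>> jog_arm --motion '[{"x": -2.23, "y": 0, "z": -1.03, "ax": 0, "ay": 7.5, "az": 0}, {"x": -2.07, "y": 0, "z": -1.3, "ax": 0, "ay": 7.5, "az": 0}, {"x": -1.89, "y": 0, "z": -1.57, "ax": 0, "ay": 7.5, "az": 0}, {"x": -1.66, "y": 0, "z": -1.79, "ax": 0, "ay": 7.5, "az": 0}, {"x": -2, "y": 0, "z": 0, "ax": 0, "ay": 0, "az": 0}]'

```text
time_s: 9.85
tool_pos: [0.5308, -0.1964, 0.254]
tool_rot: [179.6, -0.0, 89.6]
force: [0.4, -1.2, -0.2]
grip_width: 0.0519
grasp_force: 0.0
```

Run:
```python
from h import *
import pickle
o=env.get_obs();print(o['qpos'],o['tool_pos'],o['tool_rot'],o['joint_velocities'].round())
p=env.camera_params('wrist');im=env.read_camera('wrist');np.save('w4.npy',im);cv2.imwrite('pics/w4.png',im[:,:,::-1]);pickle.dump(p,open('w4.pkl','wb'))
for n,z,lo,hi in(('red',.024,(0,150,80),(8,255,255)),('shank',.01,(0,0,110),(180,60,255)),('yel',.092,(20,120,100),(34,255,255))):
    for a,r in blobs(im,lo,hi,60)[:4]:print(n,a,r,onz(p,*r[0],z,True))
```

```text
[-21.33077411   8.11052562  43.44385131  94.35603489  -5.82663706
  79.46848685  22.47939809] [ 0.53078467 -0.19638839  0.25397721] [ 1.79643251e+02 -3.27966697e-02  8.96170236e+01] [14. 12.  6. -5. -4. -1. 22.]
red 896.5 ((321.5, 327.0), (26.0, 43.0), 90.0) [ 0.58757224 -0.4122179   0.024     ]
red 496.5 ((281.5, 89.0), (28.0, 19.0), 90.0) [ 0.53091779 -0.0823722   0.024     ]
shank 3389.5 ((545.0, 133.0), (266.0, 28.0), 90.0) [ 0.9490508  -0.11055541  0.01      ]
shank 2839.5 ((283.4999694824219, 303.4999694824219), (214.99996948242188, 16.999996185302734), -0.0) [ 0.53154773 -0.37766356  0.01      ]
shank 1461.0 ((378.5, 18.999996185302734), (37.99999237060547, 122.99998474121094), 90.0) [0.6549637  0.01710755 0.01      ]
shank 819.0 ((281.5, 138.0), (66.0, 13.0), 90.0) [ 0.53052686 -0.14242679  0.01      ]
```

View pics/w4.png

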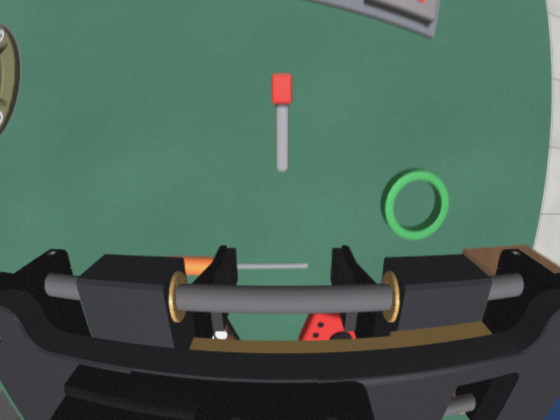

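The pin lies flat on the bench along world y. Its head is at (282,89), the shank middle at (282,138), and the tape and screwdriver are well clear. Now I'll take it by the shank.

Run:
```python
from h import *
o=env.get_obs();print(o['tool_pos'],o['tool_rot'])
plan([((.5306,-.142,.06),rot(90),5),((.5306,-.142,.0045),rot(90),4)])
```

```text
[ 0.52951575 -0.1988823   0.25218042] [179.8335205    0.20442789  89.48738629]
[{"x":1.15,"y":0,"z":3.84,"ax":0,"ay":0,"az":-0.1},{"x":1.15,"y":0,"z":3.84,"ax":0.1,"ay":0.1,"az":-0.1},{"x":1.15,"y":0.01,"z":3.84,"ax":0,"ay":0,"az":-0.1},{"x":1.14,"y":0.02,"z":3.84,"ax":0,"ay":0.1,"az":-0.1},{"x":1.14,"y":0.01,"z":3.85,"ax":0.1,"ay":0,"az":-0.1}]
[{"x":0,"y":0,"z":1.39,"ax":0,"ay":0,"az":-0.0},{"x":0,"y":0,"z":1.38,"ax":0,"ay":0,"az":-0.0},{"x":0,"y":0,"z":1.39,"ax":0,"ay":0,"az":-0.0},{"x":0,"y":0.01,"z":1.39,"ax":0,"ay":0,"az":-0.0},{"x":0,"y":0,"z":0,"ax":0,"ay":0,"az":0}]
end [ 0.5306 -0.142   0.0045] [-180.    0.   90.]
```

>>> jog_arm --motion '[{"x": 1.15, "y": 0, "z": 3.84, "ax": 0, "ay": 0, "az": -0.1}, {"x": 1.15, "y": 0, "z": 3.84, "ax": 0.1, "ay": 0.1, "az": -0.1}, {"x": 1.15, "y": 0, "z": 3.84, "ax": 0, "ay": 0, "az": -0.1}, {"x": 1.14, "y": 0, "z": 3.84, "ax": 0, "ay": 0.1, "az": -0.1}, {"x": 1.14, "y": 0, "z": 3.84, "ax": 0.1, "ay": 0, "az": 0}]'

```text
time_s: 10.4
tool_pos: [0.5294, -0.1316, 0.0562]
tool_rot: [-179.7, -0.2, 90.5]
force: [1.8, -0.1, 1.1]
grip_width: 0.0519
grasp_force: 0.0
```

>>> jog_arm --motion '[{"x": 0, "y": 0, "z": 1.2, "ax": 0, "ay": 0, "az": 0}, {"x": 0, "y": 0, "z": 1.2, "ax": 0, "ay": 0, "az": 0}, {"x": 0, "y": 0, "z": 1.2, "ax": 0, "ay": 0, "az": 0}, {"x": 0, "y": 0, "z": 1.0, "ax": 0, "ay": 0, "az": 0}, {"x": 0, "y": 0, "z": 0, "ax": 0, "ay": 0, "az": 0}]'

```text
time_s: 10.9
tool_pos: [0.5294, -0.1327, 0.0112]
tool_rot: [-179.7, -0.2, 90.4]
force: [0.4, 0.2, 0.3]
grip_width: 0.0522
grasp_force: 0.0
```

>>> jog_arm --motion '[{"x": 0, "y": 0, "z": 0.4, "ax": 0, "ay": 0, "az": 0}, {"x": 0, "y": 0, "z": 0.3, "ax": 0, "ay": 0, "az": 0}, {"x": 0, "y": 0, "z": 0, "ax": 0, "ay": 0, "az": 0}, {"x": 0, "y": 0, "z": 0, "ax": 0, "ay": 0, "az": 0}, {"x": 0, "y": 0, "z": 0, "ax": 0, "ay": 0, "az": 0}]'

```text
time_s: 11.4
tool_pos: [0.5299, -0.1322, 0.005]
tool_rot: [-179.8, -0.2, 90.5]
force: [1.2, -0.0, 0.1]
grip_width: 0.0518
grasp_force: 0.0
```

>>> jog_arm --motion '[{"x": -0.5, "y": 0, "z": 0, "ax": 0, "ay": 0, "az": 0}, {"x": -0.5, "y": 0, "z": 0, "ax": 0, "ay": 0, "az": 0}, {"x": 0, "y": 0, "z": 0, "ax": 0, "ay": 0, "az": 0}, {"x": 0, "y": 0, "z": 0, "ax": 0, "ay": 0, "az": 0}, {"x": 0, "y": 0, "z": 0, "ax": 0, "ay": 0, "az": 0}]'

```text
time_s: 11.9
tool_pos: [0.5298, -0.1422, 0.0047]
tool_rot: [-179.7, -0.2, 90.5]
force: [-0.1, -0.9, 0.8]
grip_width: 0.052
grasp_force: 0.0
```

>>> jog_arm --motion '[{"x": 0, "y": 0, "z": 0, "ax": 0, "ay": 0, "az": 0}, {"x": 0, "y": 0, "z": 0, "ax": 0, "ay": 0, "az": 0}, {"x": 0, "y": 0, "z": 0, "ax": 0, "ay": 0, "az": 0}, {"x": 0, "y": 0, "z": 0, "ax": 0, "ay": 0, "az": 0}, {"x": 0, "y": 0, "z": 0, "ax": 0, "ay": 0, "az": 0}]' --claw -1

```text
time_s: 12.4
tool_pos: [0.5298, -0.1422, 0.0047]
tool_rot: [-179.7, -0.2, 90.5]
force: [1.3, 0.8, -1.0]
grip_width: 0.0202
grasp_force: 0.0
```

>>> jog_arm --motion '[{"x": 0, "y": 0, "z": -1.5, "ax": 0, "ay": 0, "az": 0}, {"x": 0, "y": 0, "z": -3, "ax": 0, "ay": 0, "az": 0}, {"x": 0, "y": 0, "z": -4, "ax": 0, "ay": 0, "az": 0}, {"x": 0, "y": 0, "z": -4, "ax": 0, "ay": 0, "az": 0}, {"x": 0, "y": 0, "z": -4, "ax": 0, "ay": 0, "az": 0}]'

```text
time_s: 12.9
tool_pos: [0.53, -0.1431, 0.172]
tool_rot: [-179.7, -0.2, 90.4]
force: [0.4, -0.2, -2.1]
grip_width: 0.0141
grasp_force: 39.7
```

Run:
```python
from h import *
o=env.get_obs();print(o['qpos'])
import pickle
# notch estimate from the first wrist view: floor mid points
p=pickle.load(open('w1.pkl','rb'));im=np.load('w1.npy')
s=lambda u,v,z:onz(p,205+(u+.5)/3.5-.5,45+(v+.5)/3.4-.5,z,True)
print('near floor',s(266,478,.040),'far floor',s(405,478,.040))
print('near ends top',s(266,430,.067),s(266,540,.067),'far',s(411,430,.067),s(409,540,.067))
print('yel top',s(66,427,.092),s(73,580,.092))
plan([((.48,0.0,.25),rot(166.7))])
```

```text
[-24.94763018   9.36507924  41.42981616 102.60486746  -6.6715801
  70.77900403  18.78834137]
near floor [0.52994373 0.09095191 0.04      ] far floor [0.58515015 0.07810503 0.04      ]
near ends top [0.53587199 0.11502236 0.067     ] [0.52560278 0.07182998 0.067     ] far [0.58955245 0.1026316  0.067     ] [0.5797787  0.05910739 0.067     ]
yel top [0.46732561 0.1371687  0.092     ] [0.45367927 0.07950299 0.092     ]
[{"x":1.44,"y":-0.49,"z":-0.77,"ax":0,"ay":0,"az":-7.6},{"x":1.49,"y":-0.3,"z":-0.78,"ax":0,"ay":-0.1,"az":-7.7},{"x":1.51,"y":-0.1,"z":-0.77,"ax":0,"ay":0,"az":-7.6},{"x":1.52,"y":0.11,"z":-0.78,"ax":0,"ay":0,"az":-7.6},{"x":1.48,"y":0.31,"z":-0.77,"ax":0,"ay":-0.1,"az":-7.6}]
[{"x":1.44,"y":0.5,"z":-0.78,"ax":0,"ay":0,"az":-7.7},{"x":1.35,"y":0.68,"z":-0.78,"ax":-0.1,"ay":-0.1,"az":-7.6},{"x":1.25,"y":0.86,"z":-0.78,"ax":0,"ay":0,"az":-7.6},{"x":1.12,"y":1.02,"z":-0.78,"ax":0,"ay":0,"az":-7.6},{"x":0.98,"y":1.16,"z":-0.78,"ax":0,"ay":-0.1,"az":-7.7}]
end [0.48 0.   0.25] [180.    0.  166.7]
```

The fingers hadn't finished closing when the lift began. The 14.1 mm width on a 16 mm shank suggests it's held off-centre, near the fingertips, so I'm checking.

Run:
```python
from h import *
o=env.get_obs();print(o['grip_width'],o['grasp_force'],o['force'],o['tool_pos'])
a=env.read_camera('scene');b=env.read_camera('wrist')
p=env.camera_params('scene');g=proj(p,o['tool_pos'],False);print(g);u,v=g.astype(int)
c=cv2.resize(a[v-60:v+50,u-60:u+60],(436,400),interpolation=cv2.INTER_CUBIC)
im=np.hstack([c,cv2.resize(b[230:420,190:370],(364,400))]);cv2.imwrite('pics/s2.png',im[:,:,::-1]);print(im.shape)
pw=env.camera_params('wrist')
for a_,r in blobs(b,(0,150,80),(8,255,255),60)[:4]:print(a_,r,[onz(pw,*r[0],z,True) for z in(.16,)])
```

```text
0.014074088691732899 39.73458812426543 [ 0.36702182 -0.21161206 -2.1072948 ] [ 0.52995237 -0.14308297  0.17195128]
[237.30708933 178.89610342]
(400, 800, 3)
3672.0 ((285.0, 151.0), (76.0, 50.0), 90.0) [array([ 0.53476907, -0.08393463,  0.16      ])]
66.0 ((453.00006103515625, 21.000001907348633), (9.899494171142578, 8.485280990600586), 45.0) [array([0.63505141, 0.0013467 , 0.16      ])]
```

View pics/s2.png

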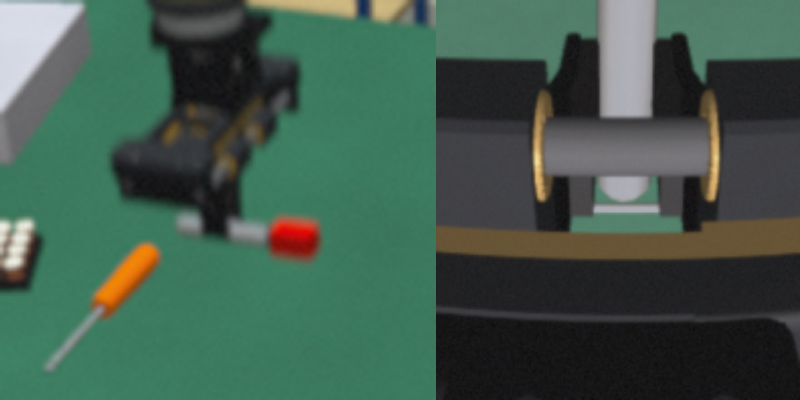

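The pin is held level by the shank, but at the very fingertips (axis about 4 mm beyond the tips). I'll set it back down and grip it properly.

>>> jog_arm --motion '[{"x": 0, "y": 0, "z": 4, "ax": 0, "ay": 0, "az": 0}, {"x": 0, "y": 0, "z": 4, "ax": 0, "ay": 0, "az": 0}, {"x": 0, "y": 0, "z": 4, "ax": 0, "ay": 0, "az": 0}, {"x": 0, "y": 0, "z": 2, "ax": 0, "ay": 0, "az": 0}, {"x": 0, "y": 0, "z": 0.8, "ax": 0, "ay": 0, "az": 0}]'

```text
time_s: 13.5
tool_pos: [0.5272, -0.1419, 0.019]
tool_rot: [-179.4, -0.2, 90.5]
force: [-0.3, -0.3, -2.2]
grip_width: 0.0138
grasp_force: 39.7
```

>>> jog_arm --motion '[{"x": 0, "y": 0, "z": 0.2, "ax": 0, "ay": 0, "az": 0}, {"x": 0, "y": 0, "z": 0.2, "ax": 0, "ay": 0, "az": 0}, {"x": 0, "y": 0, "z": 0, "ax": 0, "ay": 0, "az": 0}, {"x": 0, "y": 0, "z": 0, "ax": 0, "ay": 0, "az": 0}, {"x": 0, "y": 0, "z": 0, "ax": 0, "ay": 0, "az": 0}]'

```text
time_s: 14.0
tool_pos: [0.5305, -0.1423, 0.0186]
tool_rot: [-179.8, -0.2, 90.5]
force: [0.5, 0.5, -2.7]
grip_width: 0.0144
grasp_force: 39.7
```

>>> jog_arm --motion '[{"x": 0, "y": 0, "z": 0.2, "ax": 0, "ay": 0, "az": 0}, {"x": 0, "y": 0, "z": 0.1, "ax": 0, "ay": 0, "az": 0}, {"x": 0, "y": 0, "z": 0.1, "ax": 0, "ay": 0, "az": 0}, {"x": 0, "y": 0, "z": 0, "ax": 0, "ay": 0, "az": 0}, {"x": 0, "y": 0, "z": 0, "ax": 0, "ay": 0, "az": 0}]'

```text
time_s: 14.5
tool_pos: [0.5298, -0.1423, 0.0137]
tool_rot: [-179.7, -0.2, 90.5]
force: [-0.2, -0.0, -2.0]
grip_width: 0.0144
grasp_force: 39.7
```

>>> jog_arm --motion '[{"x": 0, "y": 0, "z": 0, "ax": 0, "ay": 0, "az": 0}, {"x": 0, "y": 0, "z": 0, "ax": 0, "ay": 0, "az": 0}, {"x": 0, "y": 0, "z": 0, "ax": 0, "ay": 0, "az": 0}, {"x": 0, "y": 0, "z": 0, "ax": 0, "ay": 0, "az": 0}, {"x": 0, "y": 0, "z": 0, "ax": 0, "ay": 0, "az": 0}]' --claw -0.3

```text
time_s: 15.0
tool_pos: [0.53, -0.1423, 0.0139]
tool_rot: [-179.8, -0.2, 90.5]
force: [0.1, 0.7, -0.2]
grip_width: 0.0302
grasp_force: 0.0
```

>>> jog_arm --motion '[{"x": 0, "y": 0, "z": 0.3, "ax": 0, "ay": 0, "az": 0}, {"x": 0, "y": 0, "z": 0.3, "ax": 0, "ay": 0, "az": 0}, {"x": 0, "y": 0, "z": 0.3, "ax": 0, "ay": 0, "az": 0}, {"x": 0, "y": 0, "z": 0.1, "ax": 0, "ay": 0, "az": 0}, {"x": 0, "y": 0, "z": 0, "ax": 0, "ay": 0, "az": 0}]'

```text
time_s: 15.5
tool_pos: [0.5295, -0.1422, 0.0034]
tool_rot: [-179.7, -0.2, 90.5]
force: [0.8, -0.4, -0.0]
grip_width: 0.0301
grasp_force: 0.0
```

>>> jog_arm --motion '[{"x": 0, "y": 0, "z": 0, "ax": 0, "ay": 0, "az": 0}, {"x": 0, "y": 0, "z": 0, "ax": 0, "ay": 0, "az": 0}, {"x": 0, "y": 0, "z": 0, "ax": 0, "ay": 0, "az": 0}, {"x": 0, "y": 0, "z": 0, "ax": 0, "ay": 0, "az": 0}, {"x": 0, "y": 0, "z": 0, "ax": 0, "ay": 0, "az": 0}]' --claw -1

```text
time_s: 16.0
tool_pos: [0.5299, -0.1422, 0.0038]
tool_rot: [-179.8, -0.2, 90.5]
force: [0.6, -0.4, 0.1]
grip_width: 0.015
grasp_force: 40.0
```

Run:
```python
from h import *
o=env.get_obs();print(o['grip_width'],o['grasp_force'])
plan([((.53,-.142,.10),rot(90.4),3),((.53,-.10,.2),rot(100),3),((.5575,.0845,.16),rot(166.8))])
```

```text
0.014992349292510738 39.956099689006805
[{"x":0.02,"y":-0.01,"z":-3.21,"ax":-0.1,"ay":-0.1,"az":0.0},{"x":0.01,"y":-0.01,"z":-3.2,"ax":-0.1,"ay":0,"az":0.1},{"x":0.02,"y":0,"z":-3.21,"ax":0,"ay":-0.1,"az":-0.0},{"x":1.4,"y":0.01,"z":-3.33,"ax":0,"ay":0,"az":-3.2},{"x":1.39,"y":0.08,"z":-3.34,"ax":0,"ay":0,"az":-3.2}]
[{"x":1.39,"y":0.17,"z":-3.33,"ax":0,"ay":0,"az":-3.2},{"x":1.97,"y":0.66,"z":0.44,"ax":0,"ay":0,"az":-7.4},{"x":1.86,"y":0.9,"z":0.45,"ax":0,"ay":0,"az":-7.4},{"x":1.73,"y":1.14,"z":0.44,"ax":0,"ay":0,"az":-7.5},{"x":1.58,"y":1.35,"z":0.45,"ax":0,"ay":0,"az":-7.4}]
[{"x":1.38,"y":1.55,"z":0.44,"ax":0,"ay":0,"az":-7.4},{"x":1.17,"y":1.71,"z":0.45,"ax":0,"ay":0,"az":-7.4},{"x":0.94,"y":1.84,"z":0.44,"ax":0,"ay":0,"az":-7.5},{"x":0.7,"y":1.96,"z":0.44,"ax":0,"ay":0,"az":-7.4},{"x":0.43,"y":2.02,"z":0.45,"ax":0,"ay":0,"az":-7.4}]
end [0.5575 0.0845 0.16  ] [-180.    -0.   166.8]
```

>>> jog_arm --motion '[{"x": 0, "y": 0, "z": -2.2, "ax": 0, "ay": 0, "az": 0}, {"x": 0, "y": 0, "z": -3.2, "ax": 0, "ay": 0, "az": 0}, {"x": 0, "y": 0, "z": -3.2, "ax": 0, "ay": 0, "az": 0}, {"x": 1.4, "y": 0.01, "z": -3.33, "ax": 0, "ay": 0, "az": -3.2}, {"x": 1.39, "y": 0.08, "z": -3.34, "ax": 0, "ay": 0, "az": -3.2}]'

```text
time_s: 16.5
tool_pos: [0.5296, -0.115, 0.1573]
tool_rot: [-179.7, -0.2, 96.9]
force: [1.2, -0.4, -2.6]
grip_width: 0.0152
grasp_force: 40.0
```

>>> jog_arm --motion '[{"x": 1.39, "y": 0.17, "z": -3.33, "ax": 0, "ay": 0, "az": -3.2}, {"x": 1.97, "y": 0.66, "z": 0.44, "ax": 0, "ay": 0, "az": -7.4}, {"x": 1.86, "y": 0.9, "z": 0.45, "ax": 0, "ay": 0, "az": -7.4}, {"x": 1.73, "y": 1.14, "z": 0.44, "ax": 0, "ay": 0, "az": -7.5}, {"x": 1.58, "y": 1.35, "z": 0.45, "ax": 0, "ay": 0, "az": -7.4}]'

```text
time_s: 17.0
tool_pos: [0.542, -0.018, 0.1717]
tool_rot: [-179.9, -0.4, 130.1]
force: [-0.4, 0.1, -1.2]
grip_width: 0.0149
grasp_force: 40.0
```

>>> jog_arm --motion '[{"x": 1.38, "y": 1.55, "z": 0.44, "ax": 0, "ay": 0, "az": -7.4}, {"x": 1.17, "y": 1.71, "z": 0.45, "ax": 0, "ay": 0, "az": -7.4}, {"x": 0.94, "y": 1.84, "z": 0.44, "ax": 0, "ay": 0, "az": -7.5}, {"x": 0.7, "y": 1.96, "z": 0.44, "ax": 0, "ay": 0, "az": -7.4}, {"x": 0.43, "y": 2.02, "z": 0.45, "ax": 0, "ay": 0, "az": -7.4}]'

```text
time_s: 17.5
tool_pos: [0.5571, 0.0845, 0.1496]
tool_rot: [179.9, -0.4, 167.2]
force: [0.2, 0.1, -2.8]
grip_width: 0.0149
grasp_force: 40.0
```

>>> jog_arm --motion '[{"x": 0, "y": 0, "z": 0, "ax": 0, "ay": 0, "az": 0}, {"x": 0, "y": 0, "z": 0, "ax": 0, "ay": 0, "az": 0}, {"x": 0, "y": 0, "z": 0, "ax": 0, "ay": 0, "az": 0}, {"x": 0, "y": 0, "z": 0, "ax": 0, "ay": 0, "az": 0}, {"x": 0, "y": 0, "z": 0, "ax": 0, "ay": 0, "az": 0}]'

```text
time_s: 18.0
tool_pos: [0.5577, 0.0828, 0.1506]
tool_rot: [179.9, -0.3, 166.8]
force: [0.5, 0.5, -1.9]
grip_width: 0.015
grasp_force: 40.0
```

Run:
```python
from h import *
o=env.get_obs();T=o['tool_pos'];Q=R.from_euler('xyz',o['tool_rot'],degrees=True);print(T,o['tool_rot'],o['grip_width'],o['force'])
p=env.camera_params('wrist');im=env.read_camera('wrist');np.save('w5.npy',im)
cv2.imwrite('pics/w5.png',im[:,:,::-1])
for n,z,lo,hi in(('red',T[2]+.018,(0,150,80),(8,255,255)),('yel',.092,(20,120,100),(34,255,255))):
    for a,r in blobs(im,lo,hi,60)[:2]:
        X=onz(p,*r[0],z,True);print(n,a,r,X,'tool',Q.inv().apply(X-T))
for d in(-28,28,-100):
    X=np.array([.5575,.0845,.04 if d>-99 else .092])+R.from_euler('z',-13.2,degrees=True).apply([d/1000,0,0]);print(d,proj(p,X))
plan([((.5575,.0845,.10),rot(166.8),2),((.5575,.0845,.08),rot(166.8),1)])
```

```text
[0.55765484 0.0827858  0.15062891] [179.86441385  -0.28355071 166.77487907] 0.014996555540760594 [ 0.45078436  0.53619887 -1.90598041]
red 3969.0 ((285.0, 152.5), (79.0, 52.0), 90.0) [0.4972049  0.09800335 0.16862891] tool [ 0.06241648  0.00102622 -0.01768895]
red 1107.5 ((545.5, 24.5), (49.0, 27.0), 90.0) [0.44994441 0.26117181 0.16862891] tool [ 0.14575184  0.14905371 -0.01692623]
yel 1184.0 ((285.0561218261719, 88.59288024902344), (15.841814994812012, 88.08299255371094), 89.10482788085938) [0.46230655 0.10667812 0.092     ] tool [0.09799421 0.00130521 0.05911785]
-28 [284.79727243 176.94495179]
28 [284.72863971 238.64557593]
-100 [285.27489575  85.30916385]
[{"x":0.01,"y":0.07,"z":2.53,"ax":0.1,"ay":-0.1,"az":-0.0},{"x":0.02,"y":0.07,"z":2.53,"ax":0,"ay":-0.2,"az":-0.0},{"x":0,"y":-0.01,"z":2.0,"ax":0,"ay":0,"az":-0.0},{"x":0,"y":0,"z":0,"ax":0,"ay":0,"az":0},{"x":0,"y":0,"z":0,"ax":0,"ay":0,"az":0}]
end [0.5575 0.0845 0.08  ] [180.    0.  166.8]
```

View pics/w5.png

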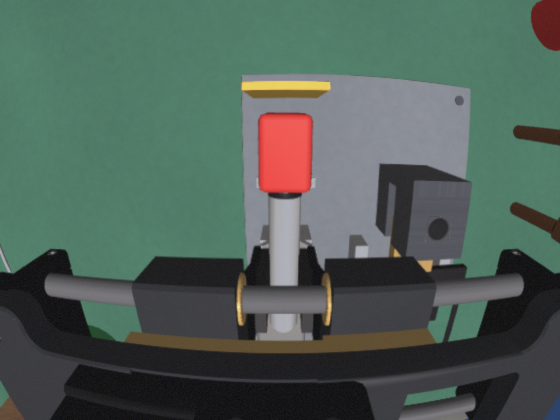

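The wrist picture shows the red head at (285,152), the yellow plate at (285,88) and the near notch plate spanning (257..315,183). The pin is within about 0.5 mm of the notch axis, with the head at the yellow end. Lowering now.

>>> jog_arm --motion '[{"x": 0, "y": 0.05, "z": 2.5, "ax": 0.1, "ay": -0.1, "az": 0}, {"x": 0, "y": 0, "z": 2.5, "ax": 0, "ay": -0.2, "az": 0}, {"x": 0, "y": 0, "z": 1.5, "ax": 0, "ay": 0, "az": 0}, {"x": 0, "y": 0, "z": 0, "ax": 0, "ay": 0, "az": 0}, {"x": 0, "y": 0, "z": 0, "ax": 0, "ay": 0, "az": 0}]'

```text
time_s: 18.55
tool_pos: [0.5579, 0.0842, 0.0859]
tool_rot: [180.0, 0.0, 166.9]
force: [-1.1, -0.3, -1.8]
grip_width: 0.0151
grasp_force: 40.0
```

>>> jog_arm --motion '[{"x": 0, "y": 0, "z": 0.5, "ax": 0, "ay": 0, "az": 0}, {"x": 0, "y": 0, "z": 0.5, "ax": 0, "ay": 0, "az": 0}, {"x": 0, "y": 0, "z": 0.5, "ax": 0, "ay": 0, "az": 0}, {"x": 0, "y": 0, "z": 0.5, "ax": 0, "ay": 0, "az": 0}, {"x": 0, "y": 0, "z": 0, "ax": 0, "ay": 0, "az": 0}]'

```text
time_s: 19.05
tool_pos: [0.5568, 0.0842, 0.0645]
tool_rot: [-180.0, -0.1, 166.9]
force: [-0.4, -0.4, -1.2]
grip_width: 0.0145
grasp_force: 40.0
```

>>> jog_arm --motion '[{"x": 0, "y": 0, "z": 0.4, "ax": 0, "ay": 0, "az": 0}, {"x": 0, "y": 0, "z": 0.4, "ax": 0, "ay": 0, "az": 0}, {"x": 0, "y": 0, "z": 0.2, "ax": 0, "ay": 0, "az": 0}, {"x": 0, "y": 0, "z": 0, "ax": 0, "ay": 0, "az": 0}, {"x": 0, "y": 0, "z": 0, "ax": 0, "ay": 0, "az": 0}]'

```text
time_s: 19.55
tool_pos: [0.5576, 0.0844, 0.0554]
tool_rot: [180.0, 0.0, 166.9]
force: [-0.7, -0.6, -1.7]
grip_width: 0.0148
grasp_force: 40.0
```

>>> jog_arm --motion '[{"x": 0, "y": 0, "z": 0.2, "ax": 0, "ay": 0, "az": 0}, {"x": 0, "y": 0, "z": 0.2, "ax": 0, "ay": 0, "az": 0}, {"x": 0, "y": 0, "z": 0.1, "ax": 0, "ay": 0, "az": 0}, {"x": 0, "y": 0, "z": 0, "ax": 0, "ay": 0, "az": 0}, {"x": 0, "y": 0, "z": 0, "ax": 0, "ay": 0, "az": 0}]'

```text
time_s: 20.05
tool_pos: [0.5575, 0.0844, 0.0504]
tool_rot: [180.0, -0.0, 166.9]
force: [0.1, 0.2, -1.7]
grip_width: 0.0149
grasp_force: 40.0
```

>>> jog_arm --motion '[{"x": 0, "y": 0, "z": 0.2, "ax": 0, "ay": 0, "az": 0}, {"x": 0, "y": 0, "z": 0.2, "ax": 0, "ay": 0, "az": 0}, {"x": 0, "y": 0, "z": 0.1, "ax": 0, "ay": 0, "az": 0}, {"x": 0, "y": 0, "z": 0, "ax": 0, "ay": 0, "az": 0}, {"x": 0, "y": 0, "z": 0, "ax": 0, "ay": 0, "az": 0}]'

```text
time_s: 20.55
tool_pos: [0.5575, 0.0844, 0.0454]
tool_rot: [180.0, -0.0, 166.9]
force: [0.4, -0.1, -2.6]
grip_width: 0.0151
grasp_force: 40.0
```

>>> jog_arm --motion '[{"x": 0, "y": 0, "z": 0.1, "ax": 0, "ay": 0, "az": 0}, {"x": 0, "y": 0, "z": 0.1, "ax": 0, "ay": 0, "az": 0}, {"x": 0, "y": 0, "z": 0.1, "ax": 0, "ay": 0, "az": 0}, {"x": 0, "y": 0, "z": 0, "ax": 0, "ay": 0, "az": 0}, {"x": 0, "y": 0, "z": 0, "ax": 0, "ay": 0, "az": 0}]'

```text
time_s: 21.05
tool_pos: [0.5575, 0.0845, 0.0427]
tool_rot: [180.0, -0.0, 166.9]
force: [-2.1, -1.1, 2.6]
grip_width: 0.0146
grasp_force: 40.0
```

>>> jog_arm --motion '[{"x": 0, "y": 0, "z": 0.1, "ax": 0, "ay": 0, "az": 0}, {"x": 0, "y": 0, "z": 0, "ax": 0, "ay": 0, "az": 0}, {"x": 0, "y": 0, "z": 0, "ax": 0, "ay": 0, "az": 0}, {"x": 0, "y": 0, "z": 0, "ax": 0, "ay": 0, "az": 0}, {"x": 0, "y": 0, "z": 0, "ax": 0, "ay": 0, "az": 0}]'

```text
time_s: 21.55
tool_pos: [0.5575, 0.0845, 0.0421]
tool_rot: [179.9, -0.0, 166.9]
force: [-3.4, 0.1, 6.6]
grip_width: 0.0152
grasp_force: 40.0
```

The pin met the notch floors at the expected height (TCP z 0.042), so I'm releasing and retreating straight up.

>>> jog_arm --motion '[{"x": 0, "y": 0, "z": 0, "ax": 0, "ay": 0, "az": 0}, {"x": 0, "y": 0, "z": 0, "ax": 0, "ay": 0, "az": 0}, {"x": 0, "y": 0, "z": 0, "ax": 0, "ay": 0, "az": 0}, {"x": 0, "y": 0, "z": 0, "ax": 0, "ay": 0, "az": 0}, {"x": 0, "y": 0, "z": 0, "ax": 0, "ay": 0, "az": 0}]' --claw 0

```text
time_s: 22.05
tool_pos: [0.5575, 0.0844, 0.0412]
tool_rot: [180.0, -0.0, 166.9]
force: [0.1, -0.3, -0.5]
grip_width: 0.0414
grasp_force: 0.0
```

>>> jog_arm --motion '[{"x": 0, "y": 0, "z": -1, "ax": 0, "ay": 0, "az": 0}, {"x": 0, "y": 0, "z": -2, "ax": 0, "ay": 0, "az": 0}, {"x": 0, "y": 0, "z": -4, "ax": 0, "ay": 0, "az": 0}, {"x": 0, "y": 0, "z": -4, "ax": 0, "ay": 0, "az": 0}, {"x": 0, "y": 0, "z": -4, "ax": 0, "ay": 0, "az": 0}]'

```text
time_s: 22.55
tool_pos: [0.5574, 0.084, 0.1937]
tool_rot: [180.0, 0.0, 166.9]
force: [0.6, -0.0, -0.1]
grip_width: 0.0435
grasp_force: 0.0
```

>>> jog_arm --motion '[{"x": -4, "y": 0, "z": -2, "ax": 0, "ay": 0, "az": 0}, {"x": -4, "y": 0, "z": -2, "ax": 0, "ay": 0, "az": 0}, {"x": 0, "y": 0, "z": 0, "ax": 0, "ay": 0, "az": 0}, {"x": 0, "y": 0, "z": 0, "ax": 0, "ay": 0, "az": 0}, {"x": 0, "y": 0, "z": 0, "ax": 0, "ay": 0, "az": 0}]'

```text
time_s: 23.05
tool_pos: [0.6342, 0.0664, 0.2307]
tool_rot: [180.0, -0.1, 166.9]
force: [-0.6, 0.4, -0.3]
grip_width: 0.0438
grasp_force: 0.0
```

Run:
```python
from h import *
o=env.get_obs();print(o['tool_pos'],o['force'],o['grip_width'],o['time_s'])
p=env.camera_params('wrist');im=env.read_camera('wrist')
f=R.from_euler('z',-13.2,degrees=True)
for n,z,lo,hi in(('red',.06,(0,150,80),(8,255,255)),('yel',.092,(20,120,100),(34,255,255)),('steel',.056,(0,0,120),(180,50,255))):
    for a,r in blobs(im,lo,hi,80)[:4]:
        X=onz(p,*r[0],z,True);print(n,a,np.round(r[0],1),np.round(r[1],1),X.round(4),'fix-from-park',(f.inv().apply(X-[.5575,.0845,0])*1000).round(1))
for d in(-60,0):
    print(proj(p,np.array([.5575,.0845,.048])+f.apply([d/1000,0,0])))
```

```text
[0.63417187 0.06644409 0.2307484 ] [-0.58363216  0.39671461 -0.25025947] 0.04382818716483146 23.05
red 910.0 [ 11. 244.] [22. 58.] [ 0.6112 -0.342   0.06  ] fix-from-park [ 149.7 -403.    60. ]
red 734.0 [282.5  58.5] [33. 23.] [0.4975 0.0974 0.06  ] fix-from-park [-61.3  -1.1  60. ]
red 106.5 [517.5   3. ] [ 6. 31.] [0.4559 0.4071 0.06  ] fix-from-park [-172.6  290.9   60. ]
yel 1381.5 [284.  23.] [24. 64.] [0.4698 0.1054 0.092 ] fix-from-park [-90.2   0.3  92. ]
steel 27685.0 [343.  143.5] [247. 186.] [0.5969 0.1391 0.056 ] fix-from-park [25.9 62.1 56. ]
steel 1494.5 [284.  304.5] [ 11. 184.] [0.7696 0.0359 0.056 ] fix-from-park [217.6   1.1  56. ]
steel 413.0 [551.5 142.5] [39. 15.] [0.642  0.4323 0.056 ] fix-from-park [  2.8 357.9  56. ]
steel 284.5 [ 68.1 291.6] [45.2  8.3] [ 0.7013 -0.2651  0.056 ] fix-from-park [ 219.9 -307.5   56. ]
[283.61742122  61.78195983]
[283.47822483 117.71789104]
```

```bash
python3 -c "
from cell import env
print(env.sign_off())"
```

```text
the job is handed in; nothing more can be done
None
```

The job is handed in at about 23 s of the 54 s limit: I drew the pin and the carrier sprang free, laid the pin flat on the bench and let go, then re-gripped it by the shank and lowered it into both notches with its head at the yellow plate. The first shank grip was poor, so I set the pin down and took it again. The final seating check was numeric (floor contact at the expected height, head about 1 mm off the notch axis) because I had no picture views left.

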